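# Lock the weld nest with its hairpin spring clip

## Robot

A 6-joint arm with a two-finger parallel gripper is mounted at the origin on the work surface. World frame = base frame: x ahead of the robot, y to its left, z up, the work surface at z = 0. Lengths are in m, angles in rad, forces in N, time in s.
With the tool pointing down it reaches from about 0.35 to 0.975 m from the base axis. Payload 4.9 kg.
Tool frame: the origin (TCP) lies at the very end of the fingers, on their centre line; the grasp point (between the pads) lies 19 mm behind it; x points along the fingers, y is the direction in which the jaws open and shut, and the axes are right-handed (so a half turn about x gives the same grasp; the last joint's range is limited). The gripper opens to 85 mm and grips with 20 to 120 N. Pads are 22 mm wide; open, the fingers measure 114 mm over their backs; the gripper's body (76 mm by 85 mm) begins 54 mm behind the grasp point. The pads swing forward as they close: fully open they stand 13 mm farther back than shut.
Start: joints at [-1.395, 0.053, 1.613, -0, 1.476, -0.119], TCP at [0.182, -0.598, 0.231] pointing down, gripper open.
Joint ranges: [-3.01, 3.01], [-1.01, 2.22], [0.06, 2.58], [-1.02, 4.17], [0.09, 2.62], [-3.14, 3.14]. Speed limits (rad/s): [2.57, 2.57, 3.14, 3.14, 3.14, 3.14].

## Interface

Orientations are given as a rotation vector (axis times angle).
In Python, from station import ctrl, get_image, calibration, finish_job, search_frame, cut_out, mark_of gives the robot as it stands. The module is installed in compiled form; this text tells all that it offers.
- The arm moves only by the tool arm_command, never from a script. Its argument "plan" is a list that holds one entry, the list of rows, each a list of 7 numbers: the shift along the tool's x, y, z in m, then the turn, a rotation vector about the tool's x, y, z in degrees, then the finger opening in m, from 0 to 0.0854. A call has 1 to 20 rows; each row shifts and turns the pose as measured when the row begins, along the tool's axes as they then stand; what a row does not reach is not made up. A row lasts 1/12 s, in which the tool goes at most 41.7 mm and 7.16 degrees, less where a joint would pass 70% of its speed; a pose out of reach is approached as far as the arm can. A call with a gripper value outside its range is refused whole. The fingers move at their own pace and stop on an object; "squeeze" is the grip in N (left out, the last holds). Time passes only in rows, so rows that do not move let the fingers close. It gives the time, the measured TCP pose, the force and the opening at its end, in the units of the state.
- ctrl.get_obs(): the state, without advancing time (a new reading comes with each control period).
- get_image(name): name is "scene" or "top" or "wrist"; returns the picture (420x560x3 uint8, red, green, blue); there is no depth.
- calibration(name): a dict with "fx", "fy", "cx", "cy" (pixels), "k1" (the pictures are not rectified: a ray, as slopes to the right and down, at radius r is drawn at 1 + k1 r^2 times it, then the intrinsics apply), "cam_to_world" (4x4, takes a point from camera to world coordinates); the wrist camera has in their place "hand_eye" (4x4, takes a point from camera to tool coordinates, whose origin is the TCP and whose axes are the tool frame's). Camera axes: x right, y down, z forward; pixel columns grow to the right and rows downward; lengths in m; the calibration is good to about 2 mm. A picture is of the moment at which its call begins: read the wrist's pose just before it. calibration takes no time and is no camera call.
- finish_job(): hands the job in, once; it reports no verdict.
Trained networks look in the newest picture that a camera, given by its name, has taken for a name from the list of things; names that differ only in an ending like _2 or _b are one class to them, and where a whole thing is asked for, a point or a joint stands for the part that bears it (a point fixed in the world has none). Each returns a list of dicts, best first, with "conf" (0 to 1); they miss things now and then, are a little off and sometimes report something else, mostly with a low value. They report only what shows in the picture. A call takes as long as a camera call. They do not tell look-alikes from the thing itself.
- search_frame(camera, thing): "at" ([x, y, z] in m, in the coordinates of the camera as it stood for that picture, good to about 4 mm: the middle of the surface that is visible of it).
- cut_out(camera, thing): "mask" (420x560 bool, what is visible of it).
- mark_of(camera, thing): "at" ([x, y, z] in m, in the coordinates of the camera as it stood for that picture, good to about 4 mm: a listed point, or the origin of a listed thing).
The state is a dict: "t": time; "q": joint angles; "dq": joint speeds; "effort": joint torques, N m; "tool_pos": TCP position; "tool_rot": TCP orientation; "contact_force": force on the tool from outside, world axes, zero at the start; "wrist_torque": the same for the moment, N m; "opening": finger opening in m.
Only numpy, scipy, OpenCV 4.12 (cv2) and the standard library are available. Lean on these libraries where they do the work, as an engineer would, in place of code of your own. Each camera call takes 0.05 s, during which the arm holds its last target. There are 200 camera calls.

## Task

Pick up the hairpin spring clip and lock the white nest plate down with it: with the clip lying flat on the plate, push it sideways under the post's head until its legs snap past the shank and it sits fully home, then let go. The post rides on a sprung slide that gives way as you push; push gently, stop pushing when it snaps home, never run the slide up against its end stop, let it come back to rest, and leave the other things on the bed alone.

Things in the scene. Friction and masses are not known exactly. Their poses are not given: they have to be found in the camera images.
- clip: Loose hairpin spring clip, about 75 g, flat on the bed, mouth away from the robot (yaw of +x within 0.5 rad of world +x). Origin: centre of the underside of its dark upright grip block, 26 long (x) x 14 wide (y) x 26 high (z), to be grasped across the 14 mm width. +x: mouth direction; z up. Two bright 5 mm wire legs run from the block's foot to +x, 1 to 6 mm above the underside.
- clip_seat (a point): Middle of the clip's seat, 32 mm ahead of the clip's origin along its +x, at underside height; lies on post's origin when the clip is home. Clip axes. Leg centre lines here stand at y=+-12.1 mm; 10 mm behind it at +-5.5. A solid neck between the legs ends 8.5 mm behind this point and stops the shank 1.5 mm past it.
- clip_throat (a point): Middle of the clip's throat, 41 mm ahead of the clip's origin. Leg centre lines pinch to y=+-5 here (5 mm free gap), then flare to +-17 at the tips 13 mm further on. Legs swing out on springs: the 14 mm shank meets them about 9 mm before the throat; pushing through takes about 8.5 N (7 to 10) and the force falls sharply, by 4 N or more, as it snaps into the seat.
- post (a point): Bright steel post upright on the white nest plate: shank 14 mm diameter, 13 mm high, under a round head 22 mm diameter, 8 mm thick. Origin: shank axis at the plate's top face, 45 mm above the bed. z up; push the clip onto it along its +x (the slide gives way that way). The level plate is 90 mm wide (y) and reaches from -120 to +30 mm in x; two 12 mm high blocks at x=+23, y=+-40.
- slide (a joint): Travel in m of the sprung slide that carries nest plate and post, along the post's +x; rests at 0 under a light preload of 0.75 N, then gives 2 mm per newton; hard end stop at 0.026 (26 mm). It springs back as the clip snaps on.
- fixture: The fixed aluminium base under the slide, 215 x 100 x 20 mm. Origin: on the bed, 45 mm behind (-x of) the post at rest. Same axes as the post.
- horn: Bystander: stepped aluminium horn standing upright, 48 mm diameter, 95 mm high. Origin: centre of its underside.
- bolt: Bystander: dark bolt standing on its head, 20 mm diameter, 52 mm high. Origin: centre of its underside.
- strap: Bystander: slotted aluminium clamp strap lying flat, 120 x 34 x 14 mm. Origin: centre of its underside, x along its length.
There are look-alikes about, which are no part of the job. Of the things that look like the fixture, take the one that is nearest to the robot's base at the start.

How it is judged:
On the way, in this order (a step that is already met when the one before it is completed fails the run):
1. the clip is picked up off the bed (height (world z) of clip above 0.03 m), for 0.1 s.
2. the shank has snapped past the throat into the clip's seat (horizontal distance between clip_seat and post below 0.004 m and z of clip_seat in the frame of post between -0.003 and 0.007 m), for 0.1 s.
At the end, for the whole second after the job is handed in: The clip lies flat on the nest plate (underside within 3 mm of it, tilt under 0.12 rad), its seat within 4 mm of the post's axis with the legs round the shank below the head; the slide is back within 2 mm of rest and the clip is at rest (horizontal distance between clip_seat and post below 0.004 m and z of clip_seat in the frame of post between -0.003 and 0.003 m and angle between clip's own z axis and vertical below 0.12 rad and value of joint slide below 0.002 m and linear speed of clip below 0.02 m/s); the robot touches nothing.
It fails at once if the slide is run up against its end stop (travel over 24.5 mm) (value of joint slide above 0.0245 m).
It fails at once if the clip is shoved on once it is home (seat within 2.5 mm of the post and the slide still pushed more than 12 mm) (horizontal distance between clip_seat and post below 0.0025 m and value of joint slide above 0.012 m).
It fails at once if the clip is forced against the post or pressed on the plate with more than 40 N (contact force between clip and fixture above 40 N).
It fails at once if the horn, bolt or strap is disturbed (moved more than 15 mm) (distance of any of horn, bolt, strap from where it was at the start of the episode above 0.015 m).
It also fails if it takes over 58 s, if anything falls off the work surface, if the arm or the gripper's body presses on something with over 40 N, if the wrist force passes 120 N, or if a joint passes its speed limit or range.

## Working session

There is one attempt and no reset: what is moved stays moved. The work goes in short steps, Python scripts to look and compute and a tool call to move; the robot and the scene stay as the last step left them, time stands still between calls to the robot, and variables do not carry over. Pictures are saved under pics/ and viewed, about 8 in all and at most 12, crops included, and the job is handed in when it is done.

Besides the shell and the picture viewer there is one more tool, called after ">>>" as name([rows], argument=value, ...), one row to a line, values as JSON. arm_command: Moves the arm, as the interface text tells. Its arguments: {"type":"object","properties":{"plan":{"type":"array","items":{"type":"array","items":{"type":"array","items":{"type":"number"}}}},"squeeze":{"type":"number"}},"required":["plan"]}

```bash
mkdir -p pics
cat > h.py <<'E'
import numpy as np, cv2
from scipy.spatial.transform import Rotation as R
from station import ctrl,get_image,calibration,finish_job,search_frame,cut_out,mark_of
def T_tool():
    o=ctrl.get_obs(); T=np.eye(4); T[:3,:3]=R.from_rotvec(o['tool_rot']).as_matrix(); T[:3,3]=o['tool_pos']; return T
def c2w(name,T=None):
    c=calibration(name)
    return (T_tool() if T is None else T)@np.array(c['hand_eye']) if name=='wrist' else np.array(c['cam_to_world'])
def world(M,p): return M[:3,:3]@np.array(p)+M[:3,3]
def snap(name,fn):
    M=c2w(name); im=get_image(name); cv2.imwrite('pics/'+fn,im[:,:,::-1]); return M,im
def ray(name,M,u,v):
    c=calibration(name); d=np.array([(u-c['cx'])/c['fx'],(v-c['cy'])/c['fy']]); s=d.copy()
    for _ in range(20): s=d/(1+c['k1']*(s@s))
    return M[:3,3],M[:3,:3]@np.array([s[0],s[1],1])
def onz(name,M,u,v,z):
    o,d=ray(name,M,u,v); return o+d*(z-o[2])/d[2]
def px(name,M,p):
    c=calibration(name); q=M[:3,:3].T@(np.array(p)-M[:3,3]); s=q[:2]/q[2]; s=s*(1+c['k1']*(s@s))
    return s[0]*c['fx']+c['cx'],s[1]*c['fy']+c['cy']
E
python3 - <<'E'
from h import *
np.set_printoptions(precision=4,suppress=True)
ims=[]
for n in ['scene','top']:
    M,im=snap(n,n+'0.png')
    for th in ['clip','post','fixture','horn','bolt','strap','clip_seat','clip_throat']:
        print(n,th,[(round(r['conf'],2),world(M,r['at'])) for r in mark_of(n,th)])
print(ctrl.get_obs()); print(calibration('wrist'))
E
```

```text
scene clip [(0.72, array([ 0.5356,  0.1417, -0.0002])), (0.59, array([ 0.5333, -0.1572, -0.0014]))]
scene post [(0.92, array([ 0.5837, -0.1649,  0.0444])), (0.87, array([0.8082, 0.1866, 0.0465])), (0.74, array([ 0.5524, -0.4285,  0.0435]))]
scene fixture [(0.85, array([ 0.5352, -0.1591,  0.0017])), (0.73, array([ 0.7699,  0.1945, -0.0006])), (0.66, array([ 0.5028, -0.4139, -0.0005]))]
scene horn [(0.82, array([0.7541, 0.0094, 0.0073]))]
scene bolt [(0.5, array([ 0.6732, -0.3676, -0.0005])), (0.4, array([ 0.5812,  0.142 , -0.0019])), (0.18, array([0.7533, 0.0084, 0.0039]))]
scene strap [(0.64, array([ 0.6796,  0.3938, -0.0004]))]
scene clip_seat [(0.5, array([ 0.5716,  0.1409, -0.0009]))]
scene clip_throat [(0.67, array([ 0.5782,  0.1397, -0.0008]))]
top clip [(0.6, array([ 0.5369,  0.1418, -0.0007]))]
top post [(0.88, array([0.813 , 0.1918, 0.0429])), (0.73, array([ 0.5903, -0.1672,  0.0458])), (0.6, array([ 0.5502, -0.4216,  0.0479]))]
top fixture [(0.88, array([ 0.5065, -0.42  ,  0.0024])), (0.72, array([0.769 , 0.1929, 0.    ])), (0.68, array([ 0.5416, -0.1617, -0.0024]))]
top hor
[... 393 characters left out ...]
: array([ 0.    , -0.0004,  0.0003,  0.0008,  0.0005, -0.0012]), 'effort': array([  0.0006, -39.3686, -37.0464,  -0.0002,   0.0004,  -0.    ]), 'tool_pos': array([ 0.1816, -0.598 ,  0.2313]), 'tool_rot': array([ 2.0629,  0.3063, -2.063 ]), 'contact_force': array([-0.7191,  0.1283, -0.0169]), 'wrist_torque': array([ 0.0052, -0.0184, -0.0212]), 'opening': 0.08562123368618525}
{'fx': 348.9687050204223, 'fy': 348.9687050204223, 'cx': 277.9657358622728, 'cy': 216.09535897728026, 'k1': 0.018585199688851074, 'hand_eye': array([[-0.0002, -0.2629,  0.9648, -0.1434],
       [ 1.    ,  0.0008,  0.0004,  0.0009],
       [-0.0009,  0.9648,  0.2629, -0.0669],
       [ 0.    ,  0.    ,  0.    ,  1.    ]])}
```

View pics/top0.png

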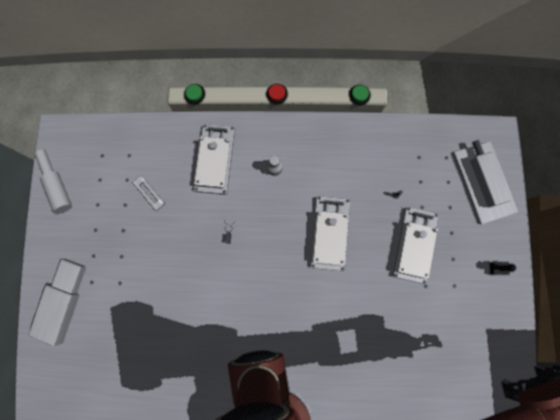

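View pics/scene0.png

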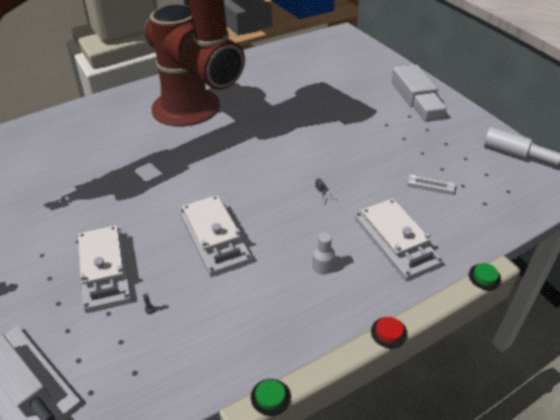

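```bash
cat >> h.py <<'E'
def down(yaw,flip=False):
    "tool x down, tool z horizontal at yaw (flip: half turn)"
    a=yaw+(np.pi if flip else 0); z=np.array([np.cos(a),np.sin(a),0]); x=np.array([0,0,-1.]); return np.column_stack([x,np.cross(z,x),z])
def rows(p,Rg,op,n=None,vmax=.038,wmax=6.5,show=True):
    T=T_tool(); dp=np.array(p)-T[:3,3]; w=R.from_matrix(T[:3,:3].T@Rg).as_rotvec(degrees=True)
    n=n or int(max(1,np.ceil(np.linalg.norm(dp)/vmax),np.ceil(np.linalg.norm(w)/wmax)))
    out=[];Rc=R.from_matrix(T[:3,:3])
    for k in range(n):
        d=Rc.inv().apply(dp/n); out.append([*np.round(d,4).tolist(),*np.round(w/n,2).tolist(),op]); Rc=Rc*R.from_rotvec(w/n,degrees=True)
    if show: print(n,'dp',np.round(dp,4),'w',np.round(w,2)); print(out)
    return out
E
python3 - <<'E'
from h import *
T=T_tool(); print(T.round(3))
M=c2w('wrist');print(M.round(3))
rows([.50,.141,.20],down(-.05),.085)
E
```

```text
[[-0.     0.291 -0.957  0.182]
 [-0.    -0.957 -0.291 -0.598]
 [-1.     0.     0.     0.231]
 [ 0.     0.     0.     1.   ]]
[[ 0.291 -0.923 -0.251  0.246]
 [-0.957 -0.281 -0.077 -0.579]
 [ 0.     0.263 -0.965  0.375]
 [ 0.     0.     0.     1.   ]]
25 dp [ 0.3184  0.739  -0.0313] w [-160.24    0.      0.  ]
[[0.0013, -0.0246, -0.0208, -6.41, 0.0, 0.0, 0.085], [0.0013, -0.0221, -0.0234, -6.41, 0.0, 0.0, 0.085], [0.0013, -0.0194, -0.0257, -6.41, 0.0, 0.0, 0.085], [0.0013, -0.0164, -0.0277, -6.41, 0.0, 0.0, 0.085], [0.0013, -0.0132, -0.0294, -6.41, 0.0, 0.0, 0.085], [0.0013, -0.0098, -0.0307, -6.41, 0.0, 0.0, 0.085], [0.0013, -0.0063, -0.0316, -6.41, 0.0, 0.0, 0.085], [0.0013, -0.0028, -0.0321, -6.41, 0.0, 0.0, 0.085], [0.0013, 0.0008, -0.0322, -6.41, 0.0, 0.0, 0.085], [0.0013, 0.0044, -0.0319, -6.41, 0.0, 0.0, 0.085], [0.0013, 0.0079, -0.0312, -6.41, 0.0, 0.0, 0.085], [0.0013, 0.0114, -0.0301, -6.41, 0.0, 0.0, 0.085], [0.0013, 0.0147, -0.0286, -6.41, 0.0, 0.0, 0.085], [0.0013, 0.0178, -0.0268, -6.41, 0.0, 0.0, 0.085], [0.0013, 0.0207, -0.0247, -6.41, 0.0, 0.0, 0.085], [0.0013, 0.0233, -0.0222, -6.41, 0.0, 0.0, 0.085], [0.0013, 0.0256, -0.0195, -6.41, 0.0, 0.0, 0.085], [0.0013, 0.0276, -0.0165, -6.41, 0.0, 0.0, 0.085], [0.0013, 0.0293, -0.0133, -6.41, 0.0, 0.0, 0.085], [0.0013, 0.0306, -0.01, -6.41, 0.0, 0.0, 0.085], [0.0013, 0.0315, -0.0065, -6.41, 0.0, 0.0, 0.085], [0.0013, 0.0321, -0.0029, -6.41, 0.0, 0.0, 0.085], [0.0013, 0.0322, 0.0007, -6.41, 0.0, 0.0, 0.085], [0.0013, 0.0319, 0.0043, -6.41, 0.0, 0.0, 0.085], [0.0013, 0.0312, 0.0078, -6.41, 0.0, 0.0, 0.085]]
```

Run:
```python
from h import *
r=rows([.53,.141,.20],down(-.05,True),.085,n=21)
```

```text
21 dp [ 0.3484  0.739  -0.0313] w [19.76  0.   -0.  ]
[[0.0015, -0.0289, -0.0261, 0.94, 0.0, -0.0, 0.085], [0.0015, -0.0293, -0.0256, 0.94, 0.0, -0.0, 0.085], [0.0015, -0.0297, -0.0251, 0.94, 0.0, -0.0, 0.085], [0.0015, -0.0301, -0.0246, 0.94, 0.0, -0.0, 0.085], [0.0015, -0.0305, -0.0242, 0.94, 0.0, -0.0, 0.085], [0.0015, -0.0309, -0.0236, 0.94, 0.0, -0.0, 0.085], [0.0015, -0.0313, -0.0231, 0.94, 0.0, -0.0, 0.085], [0.0015, -0.0317, -0.0226, 0.94, 0.0, -0.0, 0.085], [0.0015, -0.032, -0.0221, 0.94, 0.0, -0.0, 0.085], [0.0015, -0.0324, -0.0216, 0.94, 0.0, -0.0, 0.085], [0.0015, -0.0327, -0.021, 0.94, 0.0, -0.0, 0.085], [0.0015, -0.0331, -0.0205, 0.94, 0.0, -0.0, 0.085], [0.0015, -0.0334, -0.0199, 0.94, 0.0, -0.0, 0.085], [0.0015, -0.0337, -0.0194, 0.94, 0.0, -0.0, 0.085], [0.0015, -0.034, -0.0188, 0.94, 0.0, -0.0, 0.085], [0.0015, -0.0343, -0.0183, 0.94, 0.0, -0.0, 0.085], [0.0015, -0.0346, -0.0177, 0.94, 0.0, -0.0, 0.085], [0.0015, -0.0349, -0.0171, 0.94, 0.0, -0.0, 0.085], [0.0015, -0.0352, -0.0166, 0.94, 0.0, -0.0, 0.085], [0.0015, -0.0355, -0.016, 0.94, 0.0, -0.0, 0.085], [0.0015, -0.0357, -0.0154, 0.94, 0.0, -0.0, 0.085]]
```

>>> arm_command([
  [[0.0015, -0.0289, -0.0261, 0.94, 0, 0, 0.085], [0.0015, -0.0293, -0.0256, 0.94, 0, 0, 0.085], [0.0015, -0.0297, -0.0251, 0.94, 0, 0, 0.085], [0.0015, -0.0301, -0.0246, 0.94, 0, 0, 0.085], [0.0015, -0.0305, -0.0242, 0.94, 0, 0, 0.085], [0.0015, -0.0309, -0.0236, 0.94, 0, 0, 0.085], [0.0015, -0.0313, -0.0231, 0.94, 0, 0, 0.085], [0.0015, -0.0317, -0.0226, 0.94, 0, 0, 0.085], [0.0015, -0.032, -0.0221, 0.94, 0, 0, 0.085], [0.0015, -0.0324, -0.0216, 0.94, 0, 0, 0.085], [0.0015, -0.0327, -0.021, 0.94, 0, 0, 0.085], [0.0015, -0.0331, -0.0205, 0.94, 0, 0, 0.085], [0.0015, -0.0334, -0.0199, 0.94, 0, 0, 0.085], [0.0015, -0.0337, -0.0194, 0.94, 0, 0, 0.085], [0.0015, -0.034, -0.0188, 0.94, 0, 0, 0.085], [0.0015, -0.0343, -0.0183, 0.94, 0, 0, 0.085], [0.0015, -0.0346, -0.0177, 0.94, 0, 0, 0.085], [0.0015, -0.0349, -0.0171, 0.94, 0, 0, 0.085], [0.0015, -0.0352, -0.0166, 0.94, 0, 0, 0.085], [0.0015, -0.0355, -0.016, 0.94, 0, 0, 0.085]],
], squeeze=40)

```text
t: 2.57
tool_pos: [0.5325, 0.1281, 0.2021]
tool_rot: [-2.209, 0.078, 2.176]
contact_force: [1.1, -0.5, 1.1]
opening: 0.0852
```

Run:
```python
from h import *
print(ctrl.get_obs()['tool_pos'],ctrl.get_obs()['q'],ctrl.get_obs()['t'])
r=rows([.53,.141,.16],down(-.05,True),.085)
```

```text
[0.53249894 0.12811719 0.20206859] [ 0.10524996 -0.12109875  1.83168907 -0.00989815  1.41703149  1.74110489] 2.5667
2 dp [-0.0025  0.0129 -0.0421] w [-0.78 -0.88 -0.42]
[[0.021, -0.0065, 0.002, -0.39, -0.44, -0.21, 0.085], [0.021, -0.0064, 0.0018, -0.39, -0.44, -0.21, 0.085]]
```

>>> arm_command([
  [[0.021, -0.0065, 0.002, -0.39, -0.44, -0.21, 0.085], [0.021, -0.0064, 0.0018, -0.39, -0.44, -0.21, 0.085], [0, 0, 0, 0, 0, 0, 0.085], [0, 0, 0, 0, 0, 0, 0.085]],
])

```text
t: 2.9
tool_pos: [0.5331, 0.1499, 0.1604]
tool_rot: [-2.204, 0.04, 2.196]
contact_force: [-0.4, 0.2, 0.9]
opening: 0.0848
```

Run:
```python
from h import *
np.set_printoptions(precision=4,suppress=True)
M,im=snap('wrist','w1.png'); print(T_tool())
for th in ['clip','clip_seat','clip_throat']:
    print(th,[(round(r['conf'],2),world(M,r['at'])) for r in mark_of('wrist',th)])
c=cut_out('wrist','clip'); m=c[0]['mask'].astype(np.uint8)*255; cv2.imwrite('pics/m1.png',m); print([ (x['conf'],x['mask'].sum()) for x in c])
# project expected clip outline
```

```text
[[ 0.0029 -0.0398 -0.9992  0.5328]
 [ 0.0026 -0.9992  0.0399  0.1496]
 [-1.     -0.0027 -0.0028  0.1602]
 [ 0.      0.      0.      1.    ]]
clip [(0.79, array([0.5386, 0.1462, 0.0037]))]
clip_seat [(0.6, array([0.5701, 0.1362, 0.0041]))]
clip_throat []
[(0.98, np.int64(1531))]
```

View pics/w1.png

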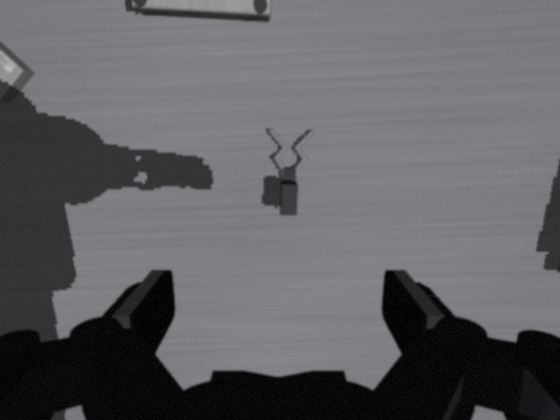

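```bash
cat > fit.py <<'E'
from h import *
T=T_tool(); M=c2w('wrist',T)
def W(x,y,yaw,P):
    P=np.atleast_2d(P); c,s=np.cos(yaw),np.sin(yaw)
    return np.c_[x+c*P[:,0]-s*P[:,1],y+s*P[:,0]+c*P[:,1],P[:,2]]
im=cv2.imread('pics/w1.png')
z=3.5e-3
tips=np.array([onz('wrist',M,268,130,z),onz('wrist',M,312,130,z)]); print('tips',tips)
blk=np.array([onz('wrist',M,u,v,.026) for u,v in [(281,183),(298,183),(280,215),(297,215)]]); print(blk)
b=blk.mean(0); t=tips.mean(0); yaw=np.arctan2(t[1]-b[1],t[0]-b[0]); print('b',b,'yaw',yaw,'len',np.hypot(*(t-b)[:2]))
yy=yaw
def draw(im,x,y,yaw):
    S=6;u0,v0=240,110
    big=cv2.resize(im[v0:v0+125,u0:u0+110],None,fx=S,fy=S,interpolation=cv2.INTER_CUBIC)
    def pl(P,col,cl=False):
        q=np.array([px('wrist',M,p) for p in W(x,y,yaw,np.array(P))]); q=((q-[u0,v0]+.5)*S).astype(np.int32)
        cv2.polylines(big,[q],cl,col,1)
    pl([(13e-3,7e-3,.026),(13e-3,-7e-3,.026),(-13e-3,-7e-3,.026),(-13e-3,7e-3,.026)],(0,255,255),True)
    for s in (1,-1): pl([(.022,s*.0055,z),(.032,s*.0121,z),(.041,s*.005,z),(.054,s*.017,z)],(0,0,255))
    return cv2.convertScaleAbs(big,alpha=1.6)
cv2.imwrite('pics/fit1.png',draw(im,b[0],b[1],yy))
E
python3 fit.py
```

```text
tips [[0.59499668 0.15458882 0.0035    ]
 [0.5934923  0.11765585 0.0035    ]]
[[0.55341442 0.14535322 0.026     ]
 [0.55286452 0.13161242 0.026     ]
 [0.52669893 0.14720438 0.026     ]
 [0.5261419  0.13312634 0.026     ]]
b [0.53977994 0.13932409 0.026     ] yaw -0.05871849745134054 len 0.05455857389296214
```

View pics/fit1.png

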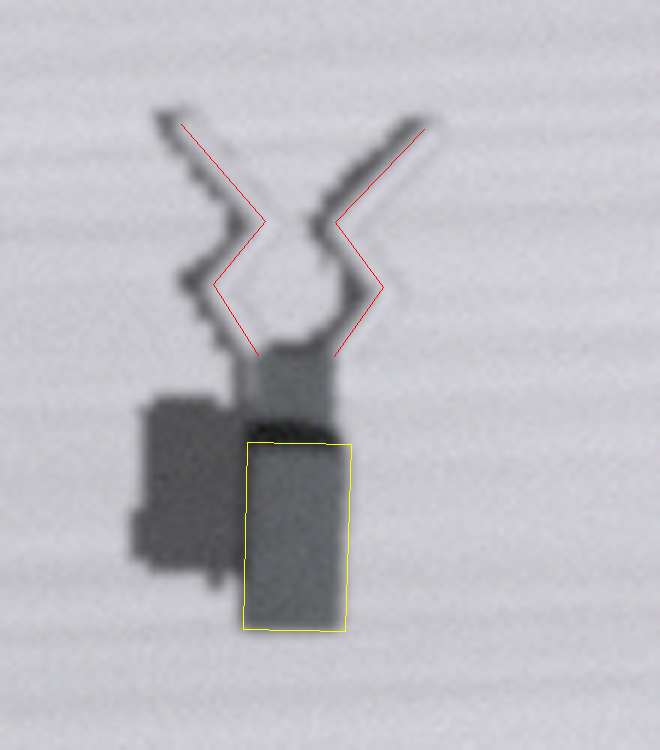

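Run:
```python
from h import *
r=rows([.5395,.1397,.06],down(-.055,True),.045,n=4)
```

```text
4 dp [ 0.0056 -0.0093 -0.102 ] w [ 0.78 -0.37  0.19]
[[0.0255, 0.0023, -0.0013, 0.19, -0.09, 0.05, 0.045], [0.0255, 0.0023, -0.0014, 0.19, -0.09, 0.05, 0.045], [0.0255, 0.0023, -0.0014, 0.19, -0.09, 0.05, 0.045], [0.0255, 0.0023, -0.0015, 0.19, -0.09, 0.05, 0.045]]
```

>>> arm_command([
  [[0.0255, 0.0023, -0.0014, 0.19, -0.09, 0.05, 0.045], [0.0255, 0.0023, -0.0014, 0.19, -0.09, 0.05, 0.045], [0.0255, 0.0023, -0.0014, 0.19, -0.09, 0.05, 0.045], [0.0255, 0.0023, -0.0014, 0.19, -0.09, 0.05, 0.045], [0, 0, 0, 0, 0, 0, 0.045], [0, 0, 0, 0, 0, 0, 0.045]],
])

```text
t: 3.65
tool_pos: [0.5471, 0.1364, 0.0675]
tool_rot: [-2.21, 0.065, 2.168]
contact_force: [0.4, -0.4, 1.3]
opening: 0.0452
```

Run:
```python
from h import *
o=ctrl.get_obs();print(o['tool_pos'],o['opening'],o['t'])
r=rows([.5395,.1397,.003],down(-.055,True),.045,n=4)
```

```text
[0.54714411 0.13644036 0.06754397] 0.04517268189477913 3.65
4 dp [-0.0076  0.0033 -0.0645] w [-0.37 -1.08  0.16]
[[0.0161, -0.0007, 0.0023, -0.09, -0.27, 0.04, 0.045], [0.0161, -0.0007, 0.0022, -0.09, -0.27, 0.04, 0.045], [0.0161, -0.0007, 0.0021, -0.09, -0.27, 0.04, 0.045], [0.0161, -0.0007, 0.002, -0.09, -0.27, 0.04, 0.045]]
```

>>> arm_command([
  [[0.008, -0.001, 0.0025, 0, -0.3, 0, 0.045], [0.008, -0.001, 0.0025, 0, -0.3, 0, 0.045], [0.008, -0.001, 0.0025, 0, -0.3, 0, 0.045], [0.006, 0, 0, 0, 0, 0, 0.045], [0, 0, 0, 0, 0, 0, 0.045]],
])

```text
t: 4.07
tool_pos: [0.5436, 0.1405, 0.0419]
tool_rot: [-2.201, 0.063, 2.174]
contact_force: [-0.9, -0.4, -0.3]
opening: 0.0452
```

Run:
```python
from h import *
o=ctrl.get_obs();print(o['tool_pos'],o['opening'],o['t'])
r=rows([.5395,.1397,.003],down(-.055,True),.045,n=5)
```

```text
[0.54364108 0.14046529 0.04192414] 0.04521052795147872 4.0667
5 dp [-0.0041 -0.0008 -0.0389] w [-0.41 -0.69  0.28]
[[0.0078, 0.0002, 0.0009, -0.08, -0.14, 0.06, 0.045], [0.0078, 0.0002, 0.0009, -0.08, -0.14, 0.06, 0.045], [0.0078, 0.0002, 0.0009, -0.08, -0.14, 0.06, 0.045], [0.0078, 0.0002, 0.0009, -0.08, -0.14, 0.06, 0.045], [0.0078, 0.0002, 0.0008, -0.08, -0.14, 0.06, 0.045]]
```

>>> arm_command([
  [[0.0085, 0.0002, 0.0013, -0.1, -0.2, 0.06, 0.045], [0.0085, 0.0002, 0.0013, -0.1, -0.2, 0.06, 0.045], [0.0085, 0.0002, 0.0013, -0.1, -0.2, 0.06, 0.045], [0.0085, 0.0002, 0.0013, -0.1, -0.2, 0.06, 0.045], [0, 0, 0, 0, 0, 0, 0.045]],
])

```text
t: 4.48
tool_pos: [0.5387, 0.1405, 0.0053]
tool_rot: [-2.192, 0.058, 2.196]
contact_force: [-0.8, -0.9, -0.2]
opening: 0.0452
```

Run:
```python
from h import *
o=ctrl.get_obs();print(o['tool_pos'],o['opening'],o['t'])
r=rows([.5395,.1397,.003],down(-.055,True),.045,n=1)
```

```text
[0.53868258 0.14049333 0.00525584] 0.045236599826556076 4.4833
1 dp [ 0.0008 -0.0008 -0.0023] w [0.08 0.1  0.03]
[[0.0023, 0.0007, -0.0009, 0.08, 0.1, 0.03, 0.045]]
```

>>> arm_command([
  [[0.002, 0.0007, -0.0008, 0, 0.1, 0, 0.045], [0, 0, 0, 0, 0, 0, 0.0], [0, 0, 0, 0, 0, 0, 0.0], [0, 0, 0, 0, 0, 0, 0.0], [0, 0, 0, 0, 0, 0, 0.0], [0, 0, 0, 0, 0, 0, 0.0], [0, 0, 0, 0, 0, 0, 0.0]],
], squeeze=40)

```text
t: 5.07
tool_pos: [0.5394, 0.1395, 0.0025]
tool_rot: [-2.193, 0.059, 2.195]
contact_force: [0.6, 1.4, -0.6]
opening: 0.0134
```

>>> arm_command([
  [[-0.01, 0, 0, 0, 0, 0, 0], [-0.02, 0, 0, 0, 0, 0, 0], [-0.035, 0, 0, 0, 0, 0, 0], [-0.035, 0, 0, 0, 0, 0, 0], [-0.03, 0, 0, 0, 0, 0, 0], [-0.02, 0.005, 0.002, 0, 0, 0, 0], [-0.01, 0.015, 0.002, 0, 0, 0, 0], [-0.01, 0.025, 0.003, 0, 0, 0, 0], [0, 0.025, 0.003, 0, 0, 0, 0], [0, 0.025, 0.003, 0, 0, 0, 0], [0, 0.025, 0.003, 0, 0, 0, 0], [0, 0.025, 0.003, 0, 0, 0, 0], [0, 0.025, 0.003, 0, 0, 0, 0], [0, 0.025, 0.003, 0, 0, 0, 0], [0, 0.025, 0.003, 0, 0, 0, 0], [0, 0.02, 0.003, 0, 0, 0, 0], [0, 0.015, 0, 0, 0, 0, 0], [0, 0, 0, 0, 0, 0, 0]],
])

```text
t: 6.57
tool_pos: [0.4939, -0.124, 0.1996]
tool_rot: [-2.219, 0.058, 2.179]
contact_force: [0.7, 0.5, -0.4]
opening: 0.0133
```

Run:
```python
from h import *
o=ctrl.get_obs();print(o['tool_pos'],o['opening'],o['t'])
r=rows([.51,-.157,.15],down(-.1,True),0,n=4)
```

```text
[ 0.49391832 -0.12395293  0.1995893 ] 0.013326056487967464 6.5667
4 dp [ 0.0161 -0.033  -0.0496] w [ 2.95 -1.05 -0.17]
[[0.0125, 0.008, -0.0042, 0.74, -0.26, -0.04, 0], [0.0125, 0.008, -0.0043, 0.74, -0.26, -0.04, 0], [0.0125, 0.0079, -0.0045, 0.74, -0.26, -0.04, 0], [0.0124, 0.0079, -0.0047, 0.74, -0.26, -0.04, 0]]
```

>>> arm_command([
  [[0.0125, 0.008, -0.004, 0.74, -0.26, -0.04, 0], [0.0125, 0.008, -0.004, 0.74, -0.26, -0.04, 0], [0.0125, 0.008, -0.004, 0.74, -0.26, -0.04, 0], [0.0125, 0.008, -0.004, 0.74, -0.26, -0.04, 0], [0, 0, 0, 0, 0, 0, 0], [0, 0, 0, 0, 0, 0, 0], [0, 0, 0, 0, 0, 0, 0]],
])

```text
t: 7.15
tool_pos: [0.5098, -0.1566, 0.151]
tool_rot: [-2.171, 0.11, 2.165]
contact_force: [-0.4, -0.1, -0.2]
opening: 0.0128
```

Run:
```python
from h import *
np.set_printoptions(precision=4,suppress=True)
M,im=snap('wrist','w2.png'); print(T_tool())
for th in ['clip','clip_seat','clip_throat','post','fixture']:
    print(th,[(round(r['conf'],2),world(M,r['at'])) for r in mark_of('wrist',th)])
c=cut_out('wrist','clip');print([(x['conf'],x['mask'].sum()) for x in c])
```

```text
[[ 0.0039 -0.1027 -0.9947  0.51  ]
 [ 0.0009 -0.9947  0.1027 -0.1565]
 [-1.     -0.0013 -0.0038  0.1514]
 [ 0.      0.      0.      1.    ]]
clip [(0.57, array([ 0.5103, -0.1555,  0.152 ]))]
clip_seat [(0.87, array([ 0.542 , -0.1621,  0.1509]))]
clip_throat [(0.74, array([ 0.5492, -0.1622,  0.1493]))]
post [(0.94, array([ 0.5862, -0.1651,  0.0468]))]
fixture [(0.67, array([ 0.5419, -0.1599, -0.0001]))]
[(0.72, np.int64(6173))]
```

View pics/w2.png

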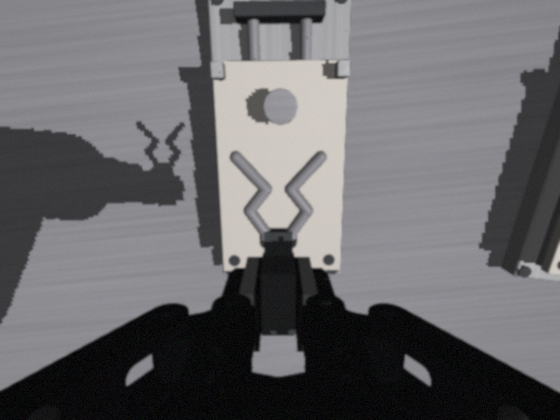

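```bash
cat > meas.py <<'E'
from h import *
np.set_printoptions(precision=4,suppress=True)
M=c2w('wrist'); T=T_tool(); im=cv2.imread('pics/w2.png'); g=cv2.cvtColor(im,cv2.COLOR_BGR2GRAY)
# plate edges at z=.045: steepest gradient left/right per row
L=[];Rr=[]
for v in range(85,255,4):
    d=np.gradient(cv2.GaussianBlur(g,(5,5),0)[v].astype(float)); l=205+np.argmax(d[205:232]); r=330+np.argmin(d[330:360])
    L.append(onz('wrist',M,l,v,.045)); Rr.append(onz('wrist',M,r,v,.045))
for E in (L,Rr):
    E=np.array(E); p=np.polyfit(E[:,0],E[:,1],1); res=np.abs(np.polyval(p,E[:,0])-E[:,1]); k=res<np.median(res)*3; p=np.polyfit(E[k,0],E[k,1],1); print('edge yaw',np.arctan(p[0]),'y at .586',np.polyval(p,.586))
print('front edge', onz('wrist',M,282,62,.045),onz('wrist',M,282,270,.045))
c=cv2.HoughCircles(cv2.GaussianBlur(g,(3,3),0)[80:135,255:310],cv2.HOUGH_GRADIENT,1,50,param1=60,param2=10,minRadius=13,maxRadius=22)
print('circ',c); u,v,r=c[0][0]+[255,80,0]
print('post',onz('wrist',M,u,v,.066), 'by eye',onz('wrist',M,281,106,.066))
z=T[2,3]-.0025+.0035
zl=M[2,3]-z
inv=np.linalg.inv(T)
for n,a,b in [('tips',(236,156),(323,156)),('throat',(269,189),(291,189)),('seat',(249,210),(308,210))]:
    A,B=onz('wrist',M,*a,z),onz('wrist',M,*b,z); m=(A+B)/2; print(n,A,B,'mid',m,'tool',(inv@[*m,1])[:3])
S=4; cv2.imwrite('pics/c2.png',cv2.resize(im[90:250,200:365],None,fx=S,fy=S,interpolation=cv2.INTER_CUBIC))
E
python3 meas.py
```

```text
edge yaw -0.09271595517582526 y at .586 -0.12169880581876485
edge yaw -0.09312026608310887 y at .586 -0.21217771658361229
front edge [ 0.6146 -0.1712  0.045 ] [ 0.4664 -0.1565  0.045 ]
circ [[[24.5 24.5 16.9]]]
post [ 0.5871 -0.1667  0.066 ] by eye [ 0.5861 -0.1676  0.066 ]
tips [ 0.5651 -0.1465  0.1528] [ 0.5615 -0.1815  0.1528] mid [ 0.5633 -0.164   0.1528] tool [-0.0007  0.0014 -0.0535]
throat [ 0.5503 -0.1583  0.1528] [ 0.5494 -0.1674  0.1528] mid [ 0.5498 -0.1628  0.1528] tool [-0.0008  0.0016 -0.04  ]
seat [ 0.5422 -0.1489  0.1528] [ 0.5397 -0.1737  0.1528] mid [ 0.541  -0.1613  0.1528] tool [-0.0008  0.001  -0.031 ]
```

View pics/c2.png

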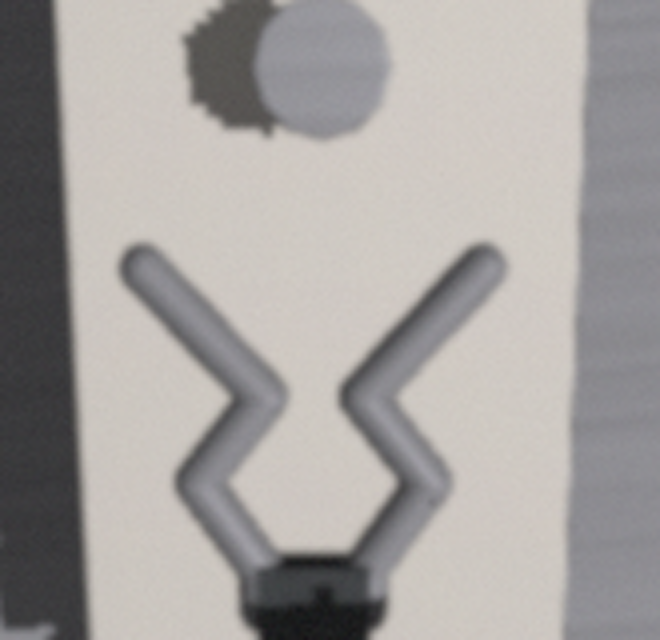

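```bash
cat > go.py <<'E'
import sys
from h import *
np.set_printoptions(precision=4,suppress=True)
yaw=-.093; u=np.array([np.cos(yaw),np.sin(yaw)]); ty=np.array([np.sin(yaw),-np.cos(yaw)])
P=np.array([.5862,-.1669])
def st():
    o=ctrl.get_obs(); s=o['tool_pos'][:2]+.0315*u+.0013*ty-P
    print('s',s@u,'lat(left+)',-(s@ty),'z',o['tool_pos'][2],'F',o['contact_force'],'Fu',o['contact_force'][:2]@u,'op',o['opening'],'t',o['t'])
st()
if len(sys.argv)>2:
    s,z,n=float(sys.argv[1]),float(sys.argv[2]),int(sys.argv[3])
    rows([*(P+(s-.0315)*u-.0013*ty),z],down(yaw,True),0,n=n)
E
python3 go.py -.05 .07 5
```

```text
s -0.04506519243514396 lat(left+) 0.0014058546820251362 z 0.15176241809949448 F [ 0.1092 -0.6061 -0.7091] Fu 0.16499240554309055 op 0.013342851772220303 t 7.5
5 dp [-0.005  -0.0009 -0.0818] w [-0.59 -0.28  0.03]
[[0.0163, 0.0003, 0.0011, -0.12, -0.06, 0.01, 0], [0.0163, 0.0003, 0.001, -0.12, -0.06, 0.01, 0], [0.0163, 0.0003, 0.001, -0.12, -0.06, 0.01, 0], [0.0164, 0.0003, 0.001, -0.12, -0.06, 0.01, 0], [0.0164, 0.0003, 0.001, -0.12, -0.06, 0.01, 0]]
```

>>> arm_command([
  [[0.01, 0.0002, 0.001, -0.1, -0.15, 0, 0], [0.01, 0.0002, 0.001, -0.1, -0.15, 0, 0], [0.01, 0.0002, 0.001, -0.1, -0.15, 0, 0], [0.01, 0.0002, 0.001, -0.1, -0.15, 0, 0], [0.01, 0.0002, 0.001, -0.1, -0.15, 0, 0], [0.01, 0.0002, 0.001, -0.1, -0.15, 0, 0], [0.01, 0.0002, 0.001, 0, -0.15, 0, 0], [0.008, 0, 0, 0, 0, 0, 0], [0, 0, 0, 0, 0, 0, 0], [0, 0, 0, 0, 0, 0, 0]],
])

```text
t: 8.33
tool_pos: [0.4999, -0.1569, 0.0629]
tool_rot: [-2.151, 0.096, 2.194]
contact_force: [0.9, -1.2, -1.0]
opening: 0.0135
```

```bash
python3 go.py -.05 .0482 4
```

```text
s -0.055349170409618266 lat(left+) 0.0006573760996180665 z 0.06291667969803373 F [ 0.8951 -1.2264 -1.0037] Fu 1.0051221163237347 op 0.013462446713035153 t 8.3333
4 dp [ 0.0053 -0.0012 -0.0147] w [0.07 1.13 0.13]
[[0.0037, 0.0002, -0.0014, 0.02, 0.28, 0.03, 0], [0.0037, 0.0002, -0.0014, 0.02, 0.28, 0.03, 0], [0.0037, 0.0002, -0.0014, 0.02, 0.28, 0.03, 0], [0.0037, 0.0002, -0.0014, 0.02, 0.28, 0.03, 0]]
```

>>> arm_command([
  [[0, 0.0002, -0.0014, 0, 0.3, 0.03, 0], [0.003, 0.0002, -0.0014, 0, 0.3, 0.03, 0], [0.003, 0.0002, -0.0014, 0, 0.3, 0.03, 0], [0.003, 0.0002, -0.001, 0, 0.3, 0.03, 0], [0, 0, 0, 0, 0, 0, 0], [0, 0, 0, 0, 0, 0, 0]],
])

```text
t: 8.83
tool_pos: [0.5073, -0.1591, 0.0552]
tool_rot: [-2.184, 0.102, 2.167]
contact_force: [0.1, 0.3, -0.5]
opening: 0.0134
```

```bash
python3 go.py -.05 .0482 1
python3 - <<'E'
from h import *
np.set_printoptions(precision=4,suppress=True)
M,im=snap('wrist','w3.png')
print(T_tool())
for th in ['clip_seat','clip_throat','post']:
    print(th,[(round(r['conf'],2),world(M,r['at'])) for r in mark_of('wrist',th)])
cv2.imwrite('pics/w3c.png',cv2.resize(im[60:260,180:380,::-1],None,fx=3,fy=3,interpolation=cv2.INTER_CUBIC))
E
```

```text
s -0.04776154811603556 lat(left+) -0.0008161674285133751 z 0.055205441974543606 F [ 0.0971  0.263  -0.462 ] Fu 0.07221848968712075 op 0.013383953126004587 t 8.8333
1 dp [-0.0022  0.001  -0.007 ] w [ 0.08 -0.44 -0.09]
[[0.007, -0.0008, 0.0023, 0.08, -0.44, -0.09, 0]]
[[ 0.0074 -0.0916 -0.9958  0.5072]
 [-0.0023 -0.9958  0.0916 -0.159 ]
 [-1.      0.0016 -0.0076  0.0552]
 [ 0.      0.      0.      1.    ]]
clip_seat [(0.74, array([ 0.5359, -0.1642,  0.0548]))]
clip_throat [(0.72, array([ 0.5458, -0.1619,  0.0526]))]
post [(0.61, array([ 0.587 , -0.161 ,  0.0486]))]
```

View pics/w3c.png

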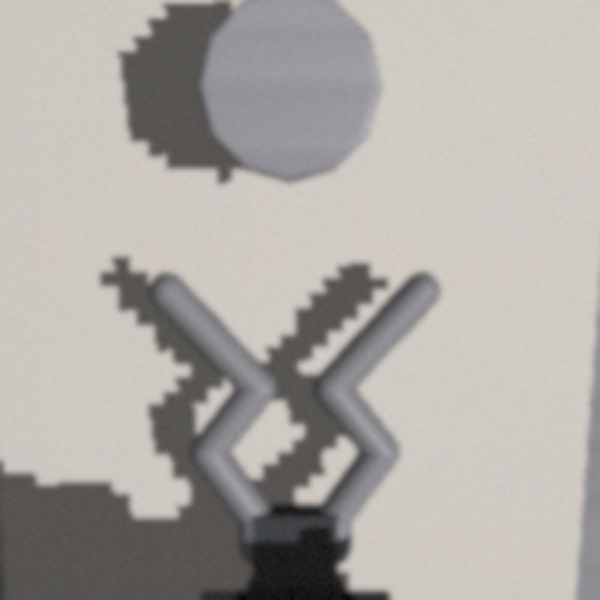

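```bash
cat > lat.py <<'E'
from h import *
from go import *
M=c2w('wrist'); T=T_tool(); z=T[2,3]+.001
def f(n,a,zz):
    p=onz('wrist',M,180+a[0]/3,60+a[1]/3,zz); d=p[:2]-P; print(n,p,'s',d@u,'lat',-(d@ty))
f('post',(292,88),.066)
for n,l,r in [('tip',(166,287),(425,287)),('throat',(262,385),(332,385)),('seat',(207,450),(387,450))]:
    f(n,((l[0]+r[0])/2,l[1]),z)
E
python3 lat.py
```

```text
s -0.04786324821907604 lat(left+) -0.000777116383307182 z 0.05521465252122569 F [ 0.2723  0.0731 -0.796 ] Fu 0.264329035849398 op 0.01342960807492285 t 9.0333
post [ 0.5849 -0.1667  0.066 ] s -0.0013313281337645668 lat 0.0001149334016043775
tip [ 0.5606 -0.1649  0.0562] s -0.025719272938725106 lat -0.00039569089000238356
throat [ 0.5472 -0.1639  0.0562] s -0.03911454490792119 lat -0.000638187280105936
seat [ 0.538  -0.1631  0.0562] s -0.048370587108330254 lat -0.0006657673214097587
```

>>> arm_command([
  [[0.0025, -0.0003, 0.0007, 0, -0.15, 0, 0], [0.0025, -0.0003, 0.0007, 0, -0.15, 0, 0], [0.002, -0.0002, 0.0006, 0, -0.15, 0, 0], [0, 0, 0, 0, 0, 0, 0]],
])

```text
t: 9.37
tool_pos: [0.5054, -0.158, 0.0479]
tool_rot: [-2.175, 0.102, 2.176]
contact_force: [0.8, 0.0, -0.7]
opening: 0.0136
```

```bash
python3 go.py -.022 .0482 6
```

```text
s -0.049808098736086076 lat(left+) 6.563544483785898e-06 z 0.04791793288921627 F [ 0.7687  0.0327 -0.6572] Fu 0.7623551235113767 op 0.013556887089620948 t 9.3667
6 dp [ 0.0277 -0.0026  0.0003] w [ 0.08  0.02 -0.1 ]
[[-0.0, 0.0, -0.0046, 0.01, 0.0, -0.02, 0], [-0.0, 0.0, -0.0046, 0.01, 0.0, -0.02, 0], [-0.0, 0.0, -0.0046, 0.01, 0.0, -0.02, 0], [-0.0, 0.0, -0.0046, 0.01, 0.0, -0.02, 0], [-0.0, 0.0, -0.0046, 0.01, 0.0, -0.02, 0], [-0.0, 0.0, -0.0046, 0.01, 0.0, -0.02, 0]]
```

>>> arm_command([
  [[0, 0, -0.0028, 0, 0, 0, 0], [0, 0, -0.0028, 0, 0, 0, 0], [0, 0, -0.0028, 0, 0, 0, 0], [0, 0, -0.0028, 0, 0, 0, 0], [0, 0, -0.0028, 0, 0, 0, 0], [0, 0, -0.0028, 0, 0, 0, 0], [0, 0, -0.0028, 0, 0, 0, 0], [0, 0, -0.0028, 0, 0, 0, 0], [0, 0, -0.0028, 0, 0, 0, 0], [0, 0, 0, 0, 0, 0, 0]],
])

```text
t: 10.2
tool_pos: [0.5337, -0.1607, 0.0478]
tool_rot: [-2.175, 0.102, 2.175]
contact_force: [-0.5, -0.5, -0.1]
opening: 0.0133
```

```bash
python3 go.py -.01 .048 6
```

```text
s -0.02134223505028881 lat(left+) -1.523823349410279e-05 z 0.04783958570720062 F [-0.4523 -0.4534 -0.0607] Fu -0.40820536175871314 op 0.013341974033821523 t 10.2
6 dp [ 0.0113 -0.001   0.0002] w [ 0.08 -0.   -0.11]
[[-0.0, 0.0, -0.0019, 0.01, -0.0, -0.02, 0], [-0.0, -0.0, -0.0019, 0.01, -0.0, -0.02, 0], [-0.0, -0.0, -0.0019, 0.01, -0.0, -0.02, 0], [-0.0, -0.0, -0.0019, 0.01, -0.0, -0.02, 0], [-0.0, -0.0, -0.0019, 0.01, -0.0, -0.02, 0], [-0.0, -0.0, -0.0019, 0.01, -0.0, -0.02, 0]]
```

>>> arm_command([
  [[0, 0, -0.002, 0, 0, 0, 0], [0, 0, -0.002, 0, 0, 0, 0], [0, 0, -0.002, 0, 0, 0, 0], [0, 0, -0.002, 0, 0, 0, 0], [0, 0, -0.002, 0, 0, 0, 0], [0, 0, -0.002, 0, 0, 0, 0], [0, 0, 0, 0, 0, 0, 0]],
])

```text
t: 10.78
tool_pos: [0.5437, -0.1616, 0.0468]
tool_rot: [-2.166, 0.101, 2.184]
contact_force: [-4.0, 0.1, 1.8]
opening: 0.0134
```

```bash
python3 go.py
```

```text
s -0.011284209579678451 lat(left+) 2.4068620435707158e-05 z 0.046824432296292476 F [-4.0171  0.0569  1.7669] Fu -4.004992464773789 op 0.013396202406926 t 10.7833
```

```bash
python3 go.py -.007 .0478 4
```

```text
s -0.011284209579678451 lat(left+) 2.4068620435707158e-05 z 0.046824432296292476 F [-4.0171  0.0569  1.7669] Fu -4.004992464773789 op 0.013396202406926 t 10.7833
4 dp [ 0.0043 -0.0004  0.001 ] w [ 0.09  0.49 -0.08]
[[-0.0003, 0.0, -0.0011, 0.02, 0.12, -0.02, 0], [-0.0003, 0.0, -0.0011, 0.02, 0.12, -0.02, 0], [-0.0002, 0.0, -0.0011, 0.02, 0.12, -0.02, 0], [-0.0002, 0.0, -0.0011, 0.02, 0.12, -0.02, 0]]
```

>>> arm_command([
  [[-0.0003, 0, -0.0015, 0, 0.15, 0, 0], [-0.0003, 0, -0.0015, 0, 0.15, 0, 0], [-0.0003, 0, -0.0015, 0, 0.15, 0, 0], [-0.0003, 0, -0.0015, 0, 0.15, 0, 0]],
])

```text
t: 11.12
tool_pos: [0.5474, -0.1619, 0.0467]
tool_rot: [-2.17, 0.1, 2.18]
contact_force: [-6.1, 0.1, 0.8]
opening: 0.0135
```

```bash
python3 go.py -.002 .0478 4
```

```text
s -0.007601048611008305 lat(left+) 6.818278241468455e-05 z 0.046742342386492886 F [-6.0897  0.0697  0.8305] Fu -6.0698057871011395 op 0.013485905656518301 t 11.1167
4 dp [ 0.0056 -0.0006  0.0011] w [ 0.1   0.25 -0.06]
[[-0.0003, 0.0, -0.0014, 0.02, 0.06, -0.02, 0], [-0.0003, 0.0, -0.0014, 0.02, 0.06, -0.02, 0], [-0.0003, 0.0, -0.0014, 0.02, 0.06, -0.02, 0], [-0.0003, 0.0, -0.0014, 0.02, 0.06, -0.02, 0]]
```

>>> arm_command([
  [[-0.0005, 0, -0.0014, 0, 0.1, 0, 0], [-0.0005, 0, -0.0014, 0, 0.1, 0, 0], [-0.0004, 0, -0.0014, 0, 0.1, 0, 0]],
])

```text
t: 11.37
tool_pos: [0.5489, -0.162, 0.0468]
tool_rot: [-2.168, 0.1, 2.182]
contact_force: [-7.2, -0.0, 2.2]
opening: 0.0133
```

```bash
python3 go.py -.0 .0478 3
```

```text
s -0.006124832185275244 lat(left+) 0.00015805471295970424 z 0.04676231556309958 F [-7.1717 -0.001   2.2442] Fu -7.140658155862085 op 0.013311205828932008 t 11.3667
3 dp [ 0.0061 -0.0007  0.001 ] w [ 0.11  0.35 -0.04]
[[-0.0004, 0.0001, -0.002, 0.04, 0.12, -0.01, 0], [-0.0004, 0.0001, -0.002, 0.04, 0.12, -0.01, 0], [-0.0004, 0.0001, -0.002, 0.04, 0.12, -0.01, 0]]
```

>>> arm_command([
  [[-0.0006, 0, -0.0016, 0, 0.12, 0, 0], [-0.0006, 0, -0.0016, 0, 0.12, 0, 0]],
])

```text
t: 11.53
tool_pos: [0.5498, -0.162, 0.0468]
tool_rot: [-2.166, 0.099, 2.183]
contact_force: [-7.5, -1.2, 1.6]
opening: 0.0133
```

```bash
python3 go.py -.0 .0478 3
```

```text
s -0.00517702577926935 lat(left+) 0.0001995401513117558 z 0.04684441451637741 F [-7.5499 -1.1993  1.5739] Fu -7.405942360084839 op 0.013252885379153485 t 11.5333
3 dp [ 0.0051 -0.0007  0.001 ] w [ 0.12  0.44 -0.02]
[[-0.0003, 0.0001, -0.0017, 0.04, 0.15, -0.01, 0], [-0.0003, 0.0001, -0.0017, 0.04, 0.15, -0.01, 0], [-0.0003, 0.0001, -0.0017, 0.04, 0.15, -0.01, 0]]
```

>>> arm_command([
  [[-0.0006, 0, -0.002, 0, 0.15, 0, 0], [-0.0006, 0, -0.002, 0, 0.15, 0, 0], [-0.0006, 0, -0.002, 0, 0.15, 0, 0]],
])

```text
t: 11.78
tool_pos: [0.5519, -0.1621, 0.0468]
tool_rot: [-2.164, 0.098, 2.186]
contact_force: [-7.3, -0.6, 3.0]
opening: 0.0133
```

```bash
python3 go.py -.0 .0478 3
```

```text
s -0.003137303430818943 lat(left+) 0.0002436726413262065 z 0.04684311095517548 F [-7.3197 -0.6224  2.9715] Fu -7.230302015167458 op 0.01329261554901713 t 11.7833
3 dp [ 0.0031 -0.0005  0.001 ] w [0.12 0.58 0.01]
[[-0.0003, 0.0001, -0.001, 0.04, 0.19, 0.0, 0], [-0.0003, 0.0001, -0.001, 0.04, 0.19, 0.0, 0], [-0.0003, 0.0001, -0.001, 0.04, 0.19, 0.0, 0]]
```

>>> arm_command([
  [[-0.0007, 0, -0.002, 0, 0.25, 0, 0], [-0.0007, 0, -0.002, 0, 0.25, 0, 0], [-0.0007, 0, -0.002, 0, 0.25, 0, 0]],
])

```text
t: 12.03
tool_pos: [0.5532, -0.1622, 0.0468]
tool_rot: [-2.164, 0.097, 2.184]
contact_force: [-7.8, 0.5, 2.9]
opening: 0.0131
```

```bash
python3 go.py -.0 .0478 3
```

```text
s -0.001806846747162637 lat(left+) 0.00029964140816034885 z 0.0468389013854605 F [-7.8207  0.4535  2.9164] Fu -7.829053690109389 op 0.013141604082197314 t 12.0333
3 dp [ 0.0018 -0.0005  0.001 ] w [0.14 0.53 0.05]
[[-0.0003, 0.0001, -0.0006, 0.05, 0.18, 0.02, 0], [-0.0003, 0.0001, -0.0006, 0.05, 0.18, 0.02, 0], [-0.0003, 0.0001, -0.0006, 0.05, 0.18, 0.02, 0]]
```

>>> arm_command([
  [[-0.0008, 0, -0.002, 0, 0.3, 0, 0], [-0.0008, 0, -0.002, 0, 0.3, 0, 0], [-0.0008, 0, -0.002, 0, 0.3, 0, 0]],
])

```text
t: 12.28
tool_pos: [0.5539, -0.1622, 0.0468]
tool_rot: [-2.167, 0.096, 2.182]
contact_force: [-8.8, -1.2, 2.5]
opening: 0.0128
```

```bash
python3 go.py -.0 .0478 3
```

```text
s -0.0011299024048784375 lat(left+) 0.00036270298364484305 z 0.046786352268719585 F [-8.7831 -1.1536  2.4566] Fu -8.63804710298484 op 0.012820183922382407 t 12.2833
3 dp [ 0.0011 -0.0005  0.001 ] w [0.15 0.41 0.09]
[[-0.0003, 0.0001, -0.0004, 0.05, 0.14, 0.03, 0], [-0.0003, 0.0001, -0.0004, 0.05, 0.14, 0.03, 0], [-0.0003, 0.0001, -0.0004, 0.05, 0.14, 0.03, 0]]
```

>>> arm_command([
  [[-0.0006, 0, -0.0022, 0, 0.15, 0, 0], [-0.0006, 0, -0.0022, 0, 0.15, 0, 0], [-0.0006, 0, -0.0022, 0, 0.15, 0, 0]],
])

```text
t: 12.53
tool_pos: [0.5553, -0.1624, 0.0469]
tool_rot: [-2.16, 0.095, 2.187]
contact_force: [-10.5, -0.6, 2.6]
opening: 0.0129
```

```bash
python3 go.py .003 .0475 3
```

```text
s 0.0002726739567732267 lat(left+) 0.000328993975070698 z 0.04688953516421092 F [-10.5084  -0.592    2.6036] Fu -10.408047206579697 op 0.012862897561031305 t 12.5333
3 dp [ 0.0027 -0.0006  0.0006] w [0.15 0.73 0.13]
[[-0.0002, 0.0001, -0.0009, 0.05, 0.24, 0.04, 0], [-0.0002, 0.0001, -0.0009, 0.05, 0.24, 0.04, 0], [-0.0002, 0.0001, -0.0009, 0.05, 0.24, 0.04, 0]]
```

```bash
cat > pk.py <<'E'
from h import *
import sys
F=[]
for i in range(5):
    M,im=snap('wrist','pk.png'); F.append(ctrl.get_obs()['contact_force'])
import go
F=np.array(F); print('F',F.mean(0),'Fu',(F[:,:2]@go.u))
cv2.imwrite('pics/'+sys.argv[-1],cv2.resize(im[60:260,180:380,::-1],None,fx=3,fy=3,interpolation=cv2.INTER_CUBIC))
E
python3 pk.py w4c.png
```

```text
s 0.00032130729619536273 lat(left+) 0.00034701717318330686 z 0.04690153264680037 F [-9.8949 -0.1728  2.5657] Fu -9.836103161471799 op 0.013112353171554732 t 12.7833
F [-9.5191 -0.2449  3.5042] Fu [-9.8313 -9.5664 -8.603  -9.4395 -9.8361]
```

View pics/w4c.png

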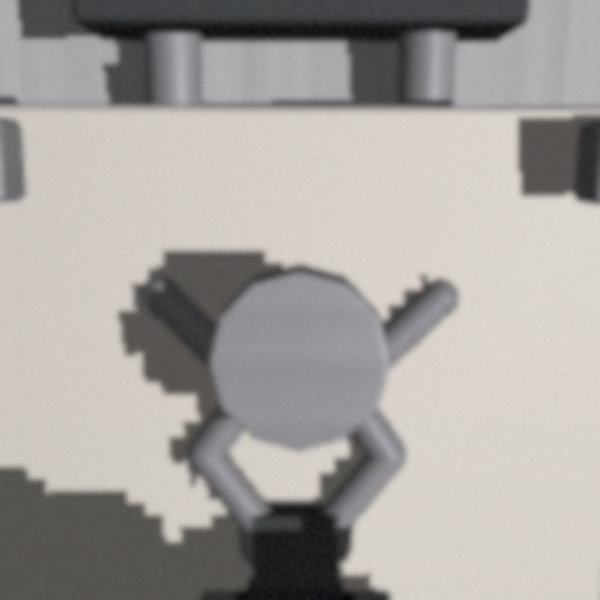

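```bash
cat > lat2.py <<'E'
from h import *
from go import *
M=c2w('wrist'); T=T_tool(); z=T[2,3]+.001
def f(n,a,zz):
    p=onz('wrist',M,180+a[0]/3,60+a[1]/3,zz); d=p[:2]-P; print(n,p,'s',d@u,'lat',-(d@ty))
f('post',(300,358),.066)
f('plate front',(300,105),.045)
for n,l,r in [('tip',(158,290),(443,294)),('seat',(207,455),(392,455))]:
    f(n,((l[0]+r[0])/2,l[1]),z)
E
python3 lat2.py
```

```text
s 0.00032130729619536273 lat(left+) 0.00034701717318330686 z 0.04690153264680037 F [-9.8949 -0.1728  2.5657] Fu -9.836103161471799 op 0.013112353171554732 t 12.7833
post [ 0.6023 -0.1682  0.066 ] s 0.016150295478700474 lat 0.0002259562183349935
plate front [ 0.6318 -0.1708  0.045 ] s 0.04573117477168034 lat 0.00031824712996507024
tip [ 0.6083 -0.1688  0.0479] s 0.02217655690244576 lat 0.0001339158164354428
seat [ 0.5855 -0.1667  0.0479] s -0.0007489087434286957 lat 0.00014879181515396668
```

>>> arm_command([
  [[-0.0015, 0, -0.0005, 0, 0.3, 0, 0], [-0.0015, 0, -0.001, 0, 0.3, 0, 0]],
])

```text
t: 12.95
tool_pos: [0.5528, -0.162, 0.0476]
tool_rot: [-2.161, 0.094, 2.187]
contact_force: [-6.8, -0.4, -1.6]
opening: 0.0136
```

```bash
python3 go.py .003 .0475 3
```

```text
s -0.0022337852645664793 lat(left+) 0.0005248877981171359 z 0.04756021287528403 F [-6.8272 -0.4291 -1.6379] Fu -6.757839926245228 op 0.013614818438497543 t 12.95
3 dp [ 0.0052 -0.001  -0.0001] w [0.17 0.7  0.17]
[[-0.0, 0.0002, -0.0017, 0.06, 0.23, 0.06, 0], [0.0, 0.0002, -0.0017, 0.06, 0.23, 0.06, 0], [0.0, 0.0002, -0.0017, 0.06, 0.23, 0.06, 0]]
```

>>> arm_command([
  [[-0.0003, 0.0002, -0.0028, 0, 0.2, 0, 0], [-0.0004, 0.0002, -0.0028, 0, 0.2, 0, 0], [-0.0004, 0.0002, -0.0028, 0, 0.2, 0, 0]],
])

```text
t: 13.2
tool_pos: [0.5561, -0.1625, 0.0469]
tool_rot: [-2.158, 0.092, 2.188]
contact_force: [-8.8, 1.3, 4.3]
opening: 0.0131
```

```bash
python3 go.py .003 .0475 3
```

```text
s 0.0010867963254323869 lat(left+) 0.00031644948540187484 z 0.04691659106797848 F [-8.8252  1.2841  4.3217] Fu -8.90633102580755 op 0.013118788984053312 t 13.2
3 dp [ 0.0019 -0.0005  0.0006] w [0.17 0.82 0.26]
[[-0.0002, 0.0001, -0.0006, 0.06, 0.27, 0.09, 0], [-0.0002, 0.0001, -0.0006, 0.06, 0.27, 0.09, 0], [-0.0002, 0.0001, -0.0006, 0.06, 0.27, 0.09, 0]]
```

>>> arm_command([
  [[-0.0012, 0.0001, -0.0024, 0, 0.3, 0, 0], [-0.0012, 0.0001, -0.0024, 0, 0.3, 0, 0], [-0.001, 0.0001, -0.0024, 0, 0.3, 0, 0]],
])

```text
t: 13.45
tool_pos: [0.5568, -0.1624, 0.0471]
tool_rot: [-2.155, 0.09, 2.189]
contact_force: [-9.8, 1.0, 2.7]
opening: 0.0131
```

```bash
python3 go.py .003 .0475 3
```

```text
s 0.0017794972760312396 lat(left+) 0.0004456590216457489 z 0.04714886999289154 F [-9.7864  1.0435  2.7389] Fu -9.840967488696156 op 0.013087566043578625 t 13.45
3 dp [ 0.0012 -0.0006  0.0004] w [0.18 0.9  0.35]
[[-0.0001, 0.0001, -0.0004, 0.06, 0.3, 0.12, 0], [-0.0001, 0.0001, -0.0004, 0.06, 0.3, 0.12, 0], [-0.0001, 0.0001, -0.0004, 0.06, 0.3, 0.12, 0]]
```

>>> arm_command([
  [[-0.001, 0.0001, -0.0026, 0, 0.4, 0.1, 0], [-0.001, 0.0001, -0.0026, 0, 0.4, 0.1, 0], [-0.001, 0.0001, -0.0026, 0, 0.4, 0.1, 0]],
])

```text
t: 13.7
tool_pos: [0.5578, -0.1625, 0.047]
tool_rot: [-2.161, 0.094, 2.187]
contact_force: [-10.4, 0.4, 2.8]
opening: 0.0133
```

```bash
python3 go.py .003 .0475 3
```

```text
s 0.0028192235387776788 lat(left+) 0.00040646574320963766 z 0.04695914704241065 F [-10.3721   0.3695   2.8254] Fu -10.36161541872662 op 0.013342952898691028 t 13.7
3 dp [ 0.0001 -0.0004  0.0005] w [0.19 0.69 0.13]
[[-0.0002, 0.0001, -0.0001, 0.06, 0.23, 0.04, 0], [-0.0002, 0.0001, -0.0001, 0.06, 0.23, 0.04, 0], [-0.0002, 0.0001, -0.0001, 0.06, 0.23, 0.04, 0]]
```

```bash
cat > slide.py <<'E'
from h import *
from go import *
def meas(fn):
    M,im=snap('wrist',fn); g=cv2.cvtColor(im,cv2.COLOR_RGB2GRAY).astype(float)
    # plate front edge near mid columns
    e=[]
    for c in range(262,300,3):
        col=cv2.GaussianBlur(g,(5,5),0)[70:140,c]; v=70+np.argmax(np.gradient(col)); p=onz('wrist',M,c,v,.045); e.append((p[:2]-P)@u-.0300)
    c=cv2.HoughCircles(cv2.GaussianBlur(g.astype(np.uint8),(3,3),0)[130:235,235:325],cv2.HOUGH_GRADIENT,1,80,param1=60,param2=8,minRadius=26,maxRadius=33)
    if c is not None:
        q=c[0][0]+[235,130,0]; p=onz('wrist',M,q[0],q[1],.066)[:2]-P; print('head',q,'s',p@u+.0013,'lat',-(p@ty))
    print('slide by edge',np.median(e))
meas('m.png')
E
python3 slide.py
```

```text
s 0.0028192235387776788 lat(left+) 0.00040646574320963766 z 0.04695914704241065 F [-10.3721   0.3695   2.8254] Fu -10.36161541872662 op 0.013342952898691028 t 13.7
head [278.5 183.5  28. ] s 0.018412515301509856 lat 0.0008414973844139779
slide by edge 0.024056228835307378
```

>>> arm_command([
  [[-0.002, 0.0001, -0.0026, 0, 0.3, 0.1, 0], [-0.002, 0.0001, -0.0028, 0, 0.3, 0, 0]],
])

```text
t: 13.92
tool_pos: [0.5576, -0.1624, 0.0476]
tool_rot: [-2.158, 0.095, 2.191]
contact_force: [-8.6, -0.9, -1.1]
opening: 0.0135
```

```bash
python3 slide.py
```

```text
s 0.00257962980764704 lat(left+) 0.0005706530128449152 z 0.047644479299912265 F [-8.551  -0.9491 -1.0733] Fu -8.425872232404853 op 0.013506464070389518 t 13.9167
head [281.5 184.5  30.2] s 0.017776627628786974 lat -5.64008193235776e-05
slide by edge 0.024202633066799678
```

>>> arm_command([
  [[-0.0011, 0.0001, -0.0026, 0, 0.3, 0, 0], [-0.0011, 0.0001, -0.0026, 0, 0.3, 0, 0]],
])

```text
t: 14.13
tool_pos: [0.5595, -0.1627, 0.0473]
tool_rot: [-2.161, 0.094, 2.188]
contact_force: [-0.0, -0.1, -1.3]
opening: 0.013
```

```bash
python3 slide.py
```

```text
s 0.004548607474323317 lat(left+) 0.0004474794406838112 z 0.04730296357110486 F [-0.0406 -0.0629 -1.2628] Fu -0.03463064018840149 op 0.012973493686009297 t 14.1333
head [279.5 217.5  29.1] s 0.007359681162455158 lat 0.0004503259978690149
slide by edge 0.02436330229097574
```

>>> arm_command([
  [[0, 0, 0, 0, 0, 0, 0], [0, 0, 0.001, 0, 0.1, 0, 0], [0, 0, 0.001, 0, 0.1, 0, 0], [0, 0, 0.001, 0, 0.1, 0, 0]],
])

```text
t: 14.52
tool_pos: [0.5579, -0.163, 0.0476]
tool_rot: [-2.172, 0.096, 2.178]
contact_force: [-2.1, -0.7, -1.8]
opening: 0.0132
```

```bash
python3 pk.py w5c.png;python3 slide.py
```

```text
s 0.002911429212308461 lat(left+) -2.2808815323704837e-05 z 0.04764441093715895 F [-2.0813 -0.4561 -1.1518] Fu -2.0299053647604466 op 0.01332494099451937 t 14.7667
F [-2.1777 -1.2094 -1.3741] Fu [-1.5678 -1.5659 -2.4517 -2.6647 -2.0299]
s 0.002911429212308461 lat(left+) -2.2808815323704837e-05 z 0.04764441093715895 F [-2.0813 -0.4561 -1.1518] Fu -2.0299053647604466 op 0.01332494099451937 t 14.7667
head [273.5 162.5  28. ] s 0.025708646266721723 lat 0.002237911538968983
slide by edge 0.023949249401734714
```

View pics/w5c.png

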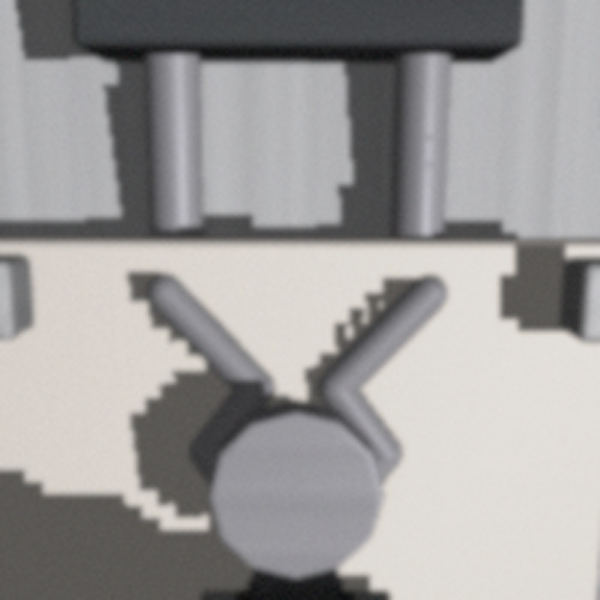

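>>> arm_command([
  [[0, 0, 0.001, 0, 0, 0, 0], [0, 0, 0.001, 0, 0, 0, 0], [0, 0, 0, 0, 0, 0, 0], [0, 0, 0, 0, 0, 0, 0]],
])

```text
t: 15.15
tool_pos: [0.5566, -0.1629, 0.0481]
tool_rot: [-2.173, 0.096, 2.176]
contact_force: [-1.6, -1.5, -0.6]
opening: 0.0129
```

```bash
python3 pk.py w6c.png
cat > head.py <<'E'
from h import *
from go import *
M,im=snap('wrist','h.png'); g=cv2.cvtColor(im,cv2.COLOR_RGB2GRAY)
e=[]
for c in range(262,300,3):
    col=cv2.GaussianBlur(g,(5,5),0)[100:160,c].astype(float); v=100+np.argmax(np.gradient(col)); e.append((onz('wrist',M,c,v,.045)[:2]-P)@u-.030)
print('slide by edge',np.array(e))
E
python3 head.py
```

```text
s 0.0016604755863609477 lat(left+) -5.689662359869172e-05 z 0.04812893210580131 F [-2.3051 -0.7804 -1.142 ] Fu -2.2226989761724627 op 0.012936031493974357 t 15.4
F [-1.5365 -0.956  -0.8504] Fu [-1.5642 -1.1878 -0.6795 -1.551  -2.2227]
s 0.0016604755863609477 lat(left+) -5.689662359869172e-05 z 0.04812893210580131 F [-2.3051 -0.7804 -1.142 ] Fu -2.2226989761724627 op 0.012936031493974357 t 15.4
slide by edge [-0.0002 -0.0002 -0.0002 -0.0002 -0.0002 -0.0002 -0.0002 -0.0002 -0.0002
 -0.0002 -0.0002 -0.0002 -0.0002]
```

>>> arm_command([
  [[0.0003, 0, 0.001, 0, 0, 0, 0], [0.0004, 0, 0.0008, 0, 0, 0, 0], [0.0004, 0, 0, 0, 0, 0, 0], [0, 0, 0, 0, 0, 0, 0]],
])

```text
t: 15.78
tool_pos: [0.5557, -0.1628, 0.0478]
tool_rot: [-2.176, 0.097, 2.174]
contact_force: [-1.3, -0.9, -1.7]
opening: 0.0134
```

```bash
python3 pk.py w7c.png;  python3 head.py
```

```text
s 0.0007535429984844802 lat(left+) -7.796485999094697e-05 z 0.04781282433135162 F [-0.8418  0.2378 -0.1349] Fu -0.8602858547261448 op 0.013478415248438484 t 16.0333
F [-0.7971 -0.1441 -1.0048] Fu [-0.7309 -1.163  -1.1226 -0.0247 -0.8603]
s 0.0007535429984844802 lat(left+) -7.796485999094697e-05 z 0.04781282433135162 F [-0.8418  0.2378 -0.1349] Fu -0.8602858547261448 op 0.013478415248438484 t 16.0333
slide by edge [-0.0007 -0.0007 -0.0007 -0.0011 -0.0011 -0.0011 -0.0011 -0.0007 -0.0011
 -0.0011 -0.0007 -0.0011 -0.001 ]
```

>>> arm_command([
  [[0.0006, 0, 0.0002, 0, 0, 0, 0], [0.0004, 0, 0.0002, 0, 0, 0, 0], [0, 0, 0, 0, 0, 0, 0.018], [0, 0, 0, 0, 0, 0, 0.026], [0, 0, 0, 0, 0, 0, 0.034], [0, 0, 0, 0, 0, 0, 0.04], [0, 0, 0, 0, 0, 0, 0.04]],
])

```text
t: 16.67
tool_pos: [0.5569, -0.1627, 0.0478]
tool_rot: [-2.18, 0.096, 2.17]
contact_force: [0.4, 0.1, -0.2]
opening: 0.0399
```

>>> arm_command([
  [[-0.004, 0, 0, 0, 0, 0, 0.04], [-0.008, 0, 0, 0, 0, 0, 0.04], [-0.012, 0, 0, 0, 0, 0, 0.04], [-0.016, 0, 0, 0, 0, 0, 0.04], [-0.02, 0, 0, 0, 0, 0, 0.04], [-0.02, 0, 0, 0, 0, 0, 0.04], [-0.02, 0, 0, 0, 0, 0, 0.04], [0, 0, 0, 0, 0, 0, 0.04], [0, 0, 0, 0, 0, 0, 0.04]],
])

```text
t: 17.42
tool_pos: [0.5571, -0.1629, 0.1595]
tool_rot: [-2.185, 0.098, 2.166]
contact_force: [-0.9, 0.2, -0.1]
opening: 0.04
```

Run:
```python
from h import *
np.set_printoptions(precision=4,suppress=True)
M,im=snap('wrist','w8.png');o=ctrl.get_obs();print(o['tool_pos'],o['contact_force'],o['opening'],o['t'])
for th in ['clip','clip_seat','clip_throat','post']:
    print(th,[(round(r['conf'],2),world(M,r['at'])) for r in mark_of('wrist',th)])
cv2.imwrite('pics/w8c.png',cv2.resize(im[60:320,150:410,::-1],None,fx=2.3,fy=2.3,interpolation=cv2.INTER_CUBIC))
```

```text
[ 0.5576 -0.1631  0.16  ] [ 0.8043 -0.9343  0.6262] 0.040024469293440335 17.4667
clip [(0.71, array([ 0.5524, -0.1607,  0.047 ]))]
clip_seat [(0.55, array([ 0.587 , -0.1677,  0.045 ]))]
clip_throat [(0.85, array([ 0.5929, -0.1649,  0.0454]))]
post [(0.63, array([ 0.5847, -0.1614,  0.0449]))]
```

View pics/w8c.png

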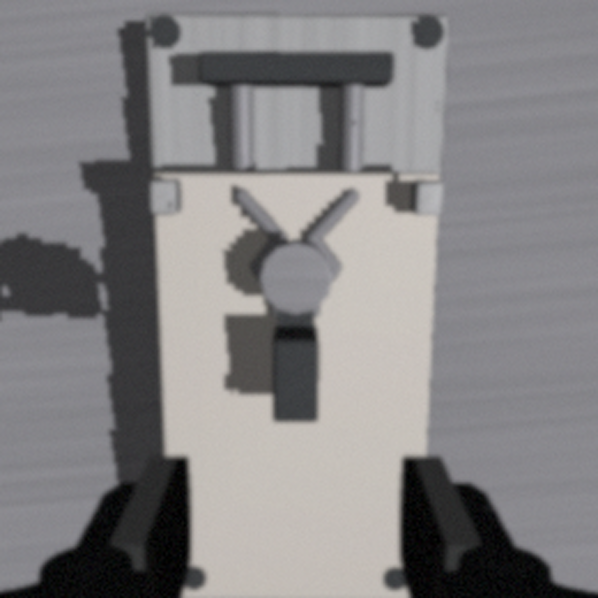

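Run:
```python
from h import *
from go import *
M=c2w('wrist')
f=lambda a,z:(onz('wrist',M,150+a[0]/2.3,60+a[1]/2.3,z)[:2]-P)@np.c_[u,-ty]
h=f((296,278),.066); print('head',h)
print('seat-head via tips',f((296.5,192),.0485)-[.022,0]-h)
print('seat-head via block',f((295.5,380.5),.071)+[.032,0]-h)
print('plate front -30',f((296,173),.045)[0]-.03)
print(finish_job())
```

```text
s 0.000791086969003512 lat(left+) 0.0004052701224765647 z 0.1563147439723897 F [ 0.3015 -0.052  -0.1317] Fu 0.3049820281787019 op 0.03999168898027378 t 17.6667
head [-0.0022  0.0007]
seat-head via tips [ 0.0018 -0.    ]
seat-head via block [0.0021 0.    ]
plate front -30 -0.0028969945064226607
the job is handed in; nothing more can be done
None
```

The clip is locked on the post of the fixture nearest the robot, released, and the job is handed in. I handed in at about 17.7 s, with no verdict reported.

- **Picking up:** I grasped the clip across its grip block, lifted it, and brought it down just behind the post.
- **Pushing on:** I pushed it on in small steps. The push force read up to about 10.4 N, because the clip was rubbing on the plate. After I raised it slightly, the force dropped from about 8.5 N to 0 N at the snap. I estimate the slide moved at most about 19 mm, short of the 24.5 mm limit.
- **Backing off:** I drew the clip back until the force was about 0.8 N, close to the slide's preload. I then lowered it a little, opened the fingers and lifted clear.

**Last checks**
- In the final wrist picture the clip is straight, its legs run round the shank under the head, and the fingers touch nothing.
- From that picture the seat is 1.8 to 2.1 mm from the post axis along the push direction (limit 4 mm), with no sideways offset. That is about as far as the neck stop allows.
- The plate's front edge read 2.9 mm behind its nominal rest, and the same check read about 1.2 mm behind before the push. The slide cannot go back past rest, so I took this as camera calibration error. Just before release the slide read within about 0.5 mm of rest.
- Two checks disagreed with the others. The networks' post position was about 6 mm off sideways from my fits. My circle and edge detectors also gave some wrong slide values during the push, so I relied on the force and the pictures instead.
- I did not re-check the horn, bolt and strap at the end; no move went near them.

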